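Seat the grating disc on the food processor's drive key

TASK

The steel grating disc of the small food processor sits high and turned away: push its upright green-sided fin round with a fingertip, either way, until the notch in the disc's rim stands over the orange key of the drive plate, then press the disc down by its white hub until it is fully home over the key. Do not pinch the fin and do not lift the disc, and leave the salt shaker, the egg cup and the garlic round it where they stand. Finish with the hand clear.

Things in the scene. Friction and masses are not known exactly. Their poses are not given: they have to be found in the camera images.
- motor_base: white motor base of a food processor, fixed to the worktop, 210 x 200 mm in plan and 56 mm high, control knob on its front (-x) face; origin at the centre of its underside. The black round drive plate on it (188 mm across, top 62 mm above the worktop) is fixed too, concentric with it, at any angle; the plate's key is an orange upright block 9 mm wide with a rounded top, 10 mm high, reaching from 67 to 93 mm from the centre, so that its outer 13 mm shows beyond the disc's rim.
- key (a point): point on top of the orange key (72 mm above the worktop, on its middle line), 73 mm from the disc's axis.
- notch (a point): middle of the notch in the disc's rim, at the height of the disc's upper face, 73 mm from the axis. The notch is 17 mm wide (4 mm play each side of the key) and runs from the rim (radius 80 mm) in to radius 63 mm. The disc is 160 mm across and 8 mm thick; raised, its upper face is 82 mm above the worktop.
- fin (a point): middle of the top edge of the upright fin on the disc, 47 mm from the axis, in line with the notch (same direction from the axis). The fin is a radial wall 26 mm long (34 to 60 mm from the axis), 12 mm thick with its green sides, 18 mm high above the disc's upper face.
- hub (a point): centre of the flat top of the white conical hub, on the disc's vertical axis: the place to press. The hub is 26 mm high above the disc's upper face, 56 mm across at the foot and 26 mm at the top; its top is 108 mm above the worktop raised and 97 mm seated.
- disc_turn (a joint): turn of the disc about its vertical axis, rad, counter-clockwise from above positive, many turns free either way; 0 (or any whole turn, 6.283) = notch exactly over the key. It starts 0.8 to 5.48. It turns with light friction (about 2 N at the fin) and stays where it is left.
- disc_seat (a joint): how far the disc has gone down its shaft, m: 0 = raised (start), 0.011 = fully home; negative = lifted. It stays at any height by friction; pressing down takes about 5 N. Unless the notch is over the key, the key stops it at 0.002 to 0.005.
- fin_side_a: green side plate on one face of the fin, 22 mm long, 3 mm thick and 13 mm high; origin at its centre
- fin_side_b: green side plate on the other face of the fin, same size; origin at its centre
- salt_shaker: loose salt shaker beside the motor base (not the farther ones at the far left), 44 mm across, 90 mm high, to leave alone; origin at the centre of its underside
- egg_cup: loose wooden egg cup beside the motor base (not the farther one at the far left), 47 mm across, 58 mm high, to leave alone; origin at the centre of its underside
- garlic: loose garlic bulb, 56 mm across, 56 mm high, to leave alone; origin at the centre of its underside

How it is judged (in metres and radians):
At the end, for the whole second after the job is handed in: The disc is at rest, pressed down at least 9 of its 11 mm, with its notch over the key (within 6 mm sideways), and the salt shaker, egg cup and garlic are within 15 mm of where they stood (value of joint disc_seat above 0.009 m and horizontal distance between notch and key below 0.006 m and velocity of joint disc_turn between -0.05 and 0.05 rad/s and distance of each of salt_shaker, egg_cup, garlic from where it was at the start of the episode below 0.015 m); the robot touches nothing.
It fails at once if the disc is lifted (more than 4 mm above its raised start) (value of joint disc_seat below -0.004 m).
It fails at once if the fin is pinched (both its sides pressed by the fingers at once, over 1.5 N each) (contact force between the fingers and fin_side_a above 1.5 N and contact force between the fingers and fin_side_b above 1.5 N).
It fails at once if a bystander is knocked or carried away (over 30 mm) (distance of any of salt_shaker, egg_cup, garlic from where it was at the start of the episode above 0.03 m).
It also fails if it takes over 51 s, if anything falls off the work surface, if the arm or the gripper's body presses on something with over 40 N, if the wrist force passes 120 N, or if a joint passes its speed limit or range.

ROBOT

A 6-joint arm with a two-finger parallel gripper is mounted at the origin on a cart in front of the work surface, level with it; the furniture and walls round the work are solid. World frame = base frame: x ahead of the robot, y to its left, z up, the work surface at z = 0. Lengths are in mm, angles in degrees, forces in N, time in s.
With the tool pointing down it reaches from about 350 to 850 mm from the base axis. Payload 8.1 kg.
Tool frame: the origin (TCP) lies at the very end of the fingers, on their centre line; the grasp point (between the pads) lies 19 mm behind it; z points along the fingers, y is the direction in which the jaws open and shut (so a half turn about z gives the same grasp; the last joint's range is limited). The gripper opens to 85 mm and grips with 20 to 120 N. Pads are 22 mm wide; open, the fingers measure 114 mm over their backs; the gripper's body (76 mm by 85 mm) begins 54 mm behind the grasp point. The pads swing forward as they close: fully open they stand 13 mm farther back than shut.
Start: joints at [63.117, 7.471, 85.268, -0, 87.261, -4.893], TCP at [224.647, 556.362, 231.292] pointing down, gripper open.
Joint ranges: [-169.43, 169.43], [-51.17, 129.36], [1.28, 143.12], [-76.62, 256.62], [0, 156.53], [-152.29, 152.29]. Speed limits (degrees/s): [136.94, 136.94, 159.86, 180, 180, 180].

INTERFACE

Orientations are given as [roll, pitch, yaw] about the fixed x, y, z axes, in that order (R = Rz(yaw) Ry(pitch) Rx(roll)).
In Python, from bench import readout, eyes, workorder, cut_out, tip_of gives the robot as it stands.
- The arm moves only by the shell command python3 -m inch 'ROWS' [OPENING] [FORCE]. ROWS is JSON, one flat list of numbers, 4 for each row, row after row: the shift along the tool's x, y, z in m, then the turn about the tool's z in degrees. In form: [tx, ty, tz, yaw, tx, ty, tz, yaw, ...]. A call has exactly 10 rows; each row shifts and turns the commanded pose from where the row before left it, along the tool's axes as they then stand; what a row does not reach is not made up. A row lasts 1/12 s, in which the tool goes at most 41.7 mm and 7.16 degrees, less where a joint would pass 70% of its speed; a pose out of reach is approached as far as the arm can. A call with a gripper value outside its range is refused whole. OPENING is the opening, from 0 (shut) to 1 (fully open), set as the call begins (- or left out, the last holds). The fingers move at their own pace and stop on an object; FORCE is the grip in N (left out, the last holds). Time passes only in rows, so rows that do not move let the fingers close, or fill a call up. It gives the time, the measured TCP pose, the force and the opening at its end, in the units of the state.
- readout.sense(): the state, without advancing time (a new reading comes with each control period).
- eyes.snapshot(name): name is "scene" or "top"; returns the picture (480x640x3 uint8, red, green, blue); there is no depth.
- eyes.calibration(name): a dict with "vertical_fov" (degrees; the focal length in pixels is half the picture's height over the tangent of half this angle, whatever the lens; pixels are square), "cx", "cy" (the principal point, pixels), "dist" ([k1, k2, p1, p2, k3] as OpenCV has them; the pictures are not rectified), "T" (4x4, takes a point from camera to world coordinates). Camera axes: x right, y down, z forward; pixel columns grow to the right and rows downward; lengths in mm; the calibration is good to about 2 mm. A picture is of the moment at which its call begins. calibration takes no time and is no camera call.
- workorder.hand_in(): hands the job in, once; it reports no verdict.
Trained networks look in the newest picture that a camera, given by its name, has taken for a name from the list of things; names that differ only in an ending like _2 or _b are one class to them, and where a whole thing is asked for, a point or a joint stands for the part that bears it (a point fixed in the world has none). Each returns a list of dicts, best first, with "confidence" (0 to 1); they miss things now and then, are a little off and sometimes report something else, mostly with a low value. They report only what shows in the picture. A call takes as long as a camera call.
- cut_out(camera, label): "pixels" (480x640 bool, what is visible of it) and "bbox" ([left, top, right, bottom] in pixels, round what is visible of it).
- tip_of(camera, label): "centre" ([row, column] in pixels: a listed point, or the origin of a listed thing).
The state is a dict: "time": time; "joint_pos": joint angles; "qd": joint speeds; "joint_efforts": joint torques, N m; "tool_pos": TCP position; "tcp_rot": TCP orientation; "ft_force": force on the tool from outside, world axes, zero at the start; "wrist_torque": the same for the moment, N m; "finger_gap": finger opening in mm.
Only numpy, scipy, OpenCV 4.12 (cv2) and the standard library are available. Lean on these libraries where they do the work, as an engineer would, in place of code of your own. Each camera call takes 0.05 s, during which the arm holds its last target. There are 200 camera calls.

## Working session

There is one attempt and no reset: what is moved stays moved. The work goes in short steps, Python scripts to look and compute and a shell command to move; the robot and the scene stay as the last step left them, time stands still between calls to the robot, and variables do not carry over. Pictures are saved under pics/ and viewed, on a budget of 10 in all, crops included, one or two more only if the job needs it, and the job is handed in when it is done.

```bash
mkdir -p pics; cat > h.py <<'E'
import numpy as np, cv2
from bench import readout, eyes, workorder, cut_out, tip_of
def ray(cam,rc):
    c=eyes.calibration(cam);f=240/np.tan(np.radians(c['vertical_fov']/2))
    K=np.array([[f,0,c['cx']],[0,f,c['cy']],[0,0,1]])
    p=cv2.undistortPoints(np.array([[[rc[1],rc[0]]]],float),K,np.array(c['dist']))[0,0]
    T=np.array(c['T']);return T[:3,3],T[:3,:3]@np.array([p[0],p[1],1])
def at(cam,rc,z):
    o,d=ray(cam,rc);return (o+d*(z-o[2])/d[2])[:2].round(1)
def save(cam,n):
    im=eyes.snapshot(cam);cv2.imwrite(f'pics/{n}.png',im[:,:,::-1]);return im
E
python3 - <<'E'
from h import *
Z=dict(hub=108,fin=100,notch=82,key=72,salt_shaker=45,egg_cup=29,garlic=28,motor_base=0)
for cam in('top','scene'):
    save(cam,cam+'1')
    for k,z in Z.items():
        for d in tip_of(cam,k)[:2]: print(cam,k,np.round(d['centre']),round(d['confidence'],2),at(cam,d['centre'],0 if k in('salt_shaker','egg_cup','garlic') else z))
print(readout.sense())
E
```

```text
top hub [280. 367.] 0.85 [512.1 -32.1]
top fin [267. 340.] 0.6 [534.3  12.6]
top fin [276. 339.] 0.53 [519.4  14.9]
top notch [262. 326.] 0.87 [544.6  35.5]
top notch [275. 341.] 0.24 [522.2  11.2]
top key [314. 344.] 0.88 [456.5   5.8]
top key [247. 262.] 0.59 [575.1 146. ]
top salt_shaker [196. 406.] 0.72 [ 676.7 -119.8]
top egg_cup [303. 449.] 0.63 [ 471.9 -193.5]
top garlic [244. 261.] 0.6 [589.7 156.2]
scene hub [249. 324.] 0.67 [526.2 -32.7]
scene fin [241. 314.] 0.91 [535.2  11. ]
scene notch [244. 312.] 0.9 [544.2  32.9]
scene notch [303. 324.] 0.28 [ 455.6 -136.1]
scene key [268. 275.] 0.65 [451.   10.4]
scene salt_shaker [299. 418.] 0.92 [ 670.9 -130. ]
scene salt_shaker [243. 310.] 0.33 [622.2 160.3]
scene egg_cup [360. 355.] 0.9 [ 473.2 -197.6]
scene garlic [249. 297.] 0.58 [584.2 155.1]
scene motor_base [301. 322.] 0.62 [519.7 -36. ]
scene motor_base [244. 311.] 0.21 [621.8 155.7]
{'time': 0.9, 'joint_pos': array([ 6.31168417e+01,  7.47149935e+00,  8.52667341e+01,  2.09099671e-03,
        8.72627315e+01, -4.89370773e+00]), 'qd': array([ 0.09254574,  0.04689062,  0.00932021, -0.04168367, -0.05461969,
        0.00918106]), 'joint_efforts': array([ 1.30797711e-03, -5.69329548e+01, -5.00859296e+01, -1.38326614e-04,
        1.70740088e-03,  2.64034929e-05]), 'tool_pos': array([224.63654203, 556.36609595, 231.29897427]), 'tcp_rot': array([-1.79999217e+02, -2.16331666e-03,  1.58010450e+02]), 'ft_force': array([-0.8978916 ,  0.85755976, -1.30766538]), 'wrist_torque': array([ 0.00778601, -0.02440982, -0.00999861]), 'finger_gap': 85.75435818806}
```

View pics/top1.png

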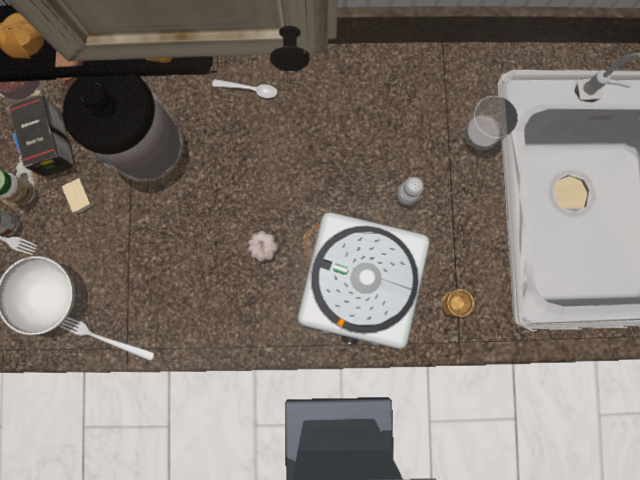

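View pics/scene1.png

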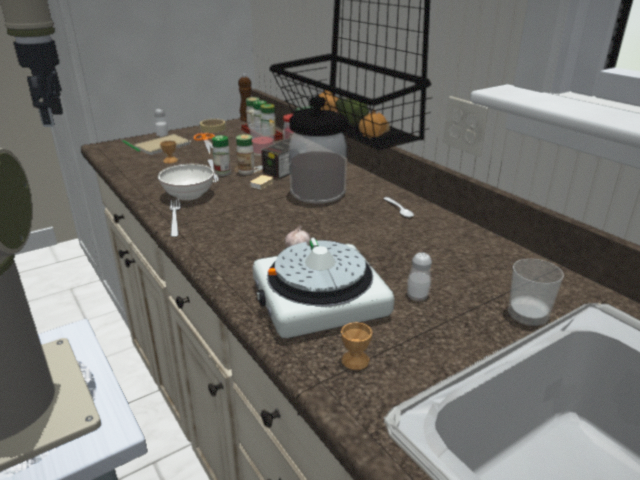

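```bash
cat >> h.py <<'E'
def blob(im,lo,hi,box):
    hsv=cv2.cvtColor(im,cv2.COLOR_RGB2HSV);m=cv2.inRange(hsv,lo,hi);r=np.zeros_like(m);a,b,c,d=box;r[a:b,c:d]=m[a:b,c:d]
    n,l,s,ce=cv2.connectedComponentsWithStats(r);i=1+np.argmax(s[1:,4]);return ce[i][::-1],s[i,4],(l==i)
def angles(cam='top',hubz=108):
    """hub centre, key and fin/notch directions (deg) from a fresh picture"""
    dz=hubz-108;im=eyes.snapshot(cam);hub=at(cam,tip_of(cam,'hub')[0]['centre'],hubz)
    out={'hub':hub}
    k,n,_=blob(im,(8,180,150),(22,255,255),(305,345,320,365) if cam=='top' else (255,285,255,290))
    out['key']=(at(cam,k,71),n)
    for l,z in(('fin',100),('notch',82)):
        out[l]=[(at(cam,d['centre'],z+dz),round(d['confidence'],2)) for d in tip_of(cam,l)[:2]]
    return im,out
E
python3 - <<'E'
from h import *
im,o=angles();print(o)
c=cut_out('top','hub')[0];ys,xs=np.where(c['pixels']);print(c['bbox'],len(ys))
cs=max(cv2.findContours(c['pixels'].astype('uint8'),0,2)[0],key=cv2.contourArea);e=cv2.fitEllipse(cv2.convexHull(cs));print(e,at('top',(e[0][1],e[0][0]),82))
C=at('top',(e[0][1],e[0][0]),82)
g=blob(im,(40,60,60),(85,255,255),(255,285,325,360));print('green',g[:2],at('top',g[0],98))
cam=save('scene','s2');print('scene key',blob(cam,(5,180,150),(22,255,255),(255,285,255,290))[:2])
big=cv2.resize(im[205:355,290:440],(600,600),interpolation=cv2.INTER_CUBIC);cv2.imwrite('pics/crop1.png',big[:,:,::-1])
E
```

```text
{'hub': array([517.5, -31.3]), 'key': (array([442.6,  12.7]), np.int32(31)), 'fin': [(array([532.7,   7.3]), 0.62)], 'notch': [(array([541.3,  35.2]), 0.73)]}
[322.1, 234.0, 414.4, 325.4] 6649
((365.41802978515625, 278.267333984375), (91.79581451416016, 93.23668670654297), 167.9781036376953) [516.  -31.2]
green (array([271.18181818, 339.27272727]), np.int32(22)) [527.9  13.8]
scene key (array([270.2 , 271.56]), np.int32(25))
```

View pics/crop1.png

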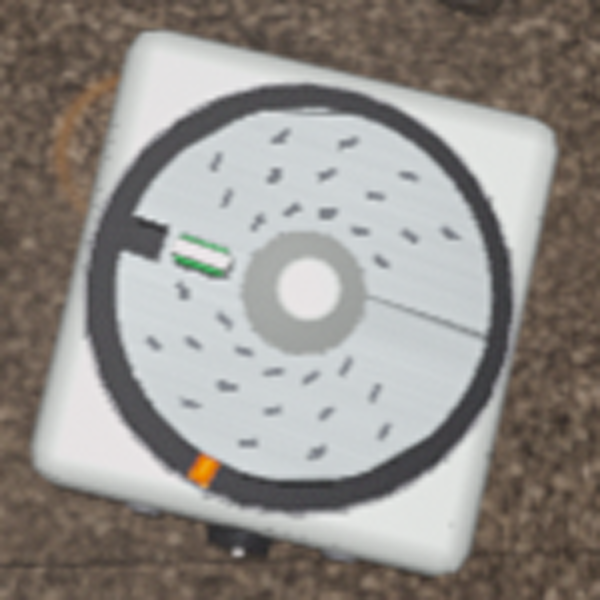

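```bash
R='' ; python3 -m inch '[-0.02626,-0.01945,0,0,-0.02626,-0.01945,0,0,-0.02626,-0.01945,0,0,-0.02626,-0.01945,0,0,-0.02626,-0.01945,0,0,-0.02626,-0.01945,0,0,-0.02626,-0.01945,0,0,-0.02626,-0.01945,0,0,-0.02626,-0.01945,0,0,-0.02626,-0.01945,0,0]' 0 20
python3 -m inch '[-0.02626,-0.01945,0,0,-0.02626,-0.01945,0,0,-0.02626,-0.01945,0,0,-0.02626,-0.01945,0,0,-0.02626,-0.01945,0,0,-0.02626,-0.01945,0,0,-0.02626,-0.01945,0,0,-0.02626,-0.01945,0,0,-0.02626,-0.01945,0,0,-0.02626,-0.01945,0,0]'
python3 -m inch '[0,0,0,7,0,0,0,7,0,0,0,7,0,0,0,7,0,0,0,7,0,0,0,7,0,0,0,7,0,0,0,7,0,0,0,7,0,0,0,7]'
python3 -m inch '[0,0,0,7,0,0,0,7,0,0,0,6.5,0,0,0.01,0,0,0,0.02,0,0,0,0.02,0,0,0,0.02,0,0,0,0.01,0,0,0,0,0,0,0,0,0]'
```

```text
time: 2.03
tool_pos: [395.9, 276.3, 231.5]
tcp_rot: [180.0, 0.0, 158.0]
ft_force: [0.3, 0.0, -1.2]
finger_gap: -0.3
time: 2.87
tool_pos: [566.7, -2.6, 231.4]
tcp_rot: [180.0, 0.0, 158.0]
ft_force: [0.7, 0.3, -0.2]
finger_gap: 0.3
time: 3.7
tool_pos: [566.0, -1.0, 231.3]
tcp_rot: [180.0, 0.0, 87.7]
ft_force: [-0.1, -0.3, -0.5]
finger_gap: -0.4
time: 4.53
tool_pos: [565.5, -1.0, 150.8]
tcp_rot: [-179.9, 0.0, 67.6]
ft_force: [-0.6, 0.4, 1.0]
finger_gap: 0.2
```

```bash
python3 -m inch '[0,0,0.01,0,0,0,0.01,0,0,0,0.01,0,0,0,0.01,0,0,0,0.008,0,0,0,0.005,0,0,0,0.005,0,0,0,0.003,0,0,0,0.0015,0,0,0,0,0]'
python3 - <<'E'
from h import *
im=save('scene','s3');cv2.imwrite('pics/c3.png',cv2.resize(im[170:340,220:420,::-1],None,fx=3,fy=3))
im,o=angles();print(o)
E
```

```text
time: 5.37
tool_pos: [566.0, -1.0, 88.6]
tcp_rot: [-180.0, 0.0, 67.5]
ft_force: [-0.3, 0.0, 0.9]
finger_gap: 0.0
{'hub': array([517.4, -36.3]), 'key': (array([442.4,  13. ]), np.int32(35)), 'fin': [(array([531.7,  10.4]), 0.65), (array([569.4, 144.4]), 0.38)], 'notch': [(array([542.6,  42.4]), 0.89)]}
```

View pics/c3.png

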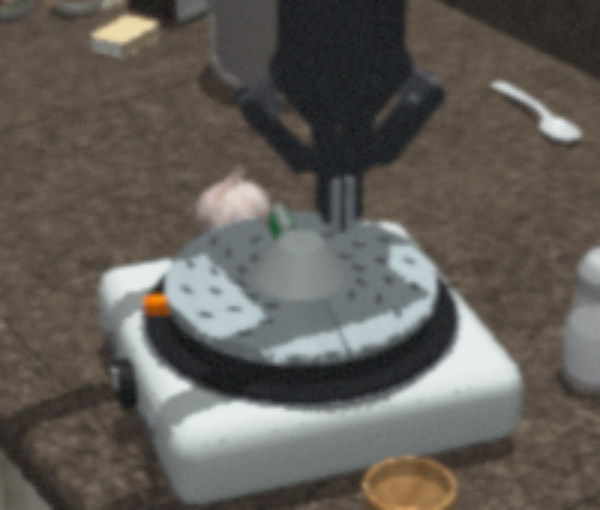

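```bash
python3 -m inch '[0,-0.003,0,0,0,-0.003,0,0,0,-0.003,0,0,0,-0.003,0,0,0,-0.002,0,0,0.00156,-0.00417,0,-5,0.00156,-0.00417,0,-5,0.00156,-0.00417,0,-5,0.00156,-0.00417,0,-5,0.00156,-0.00417,0,-5]'
python3 -m inch '[0.00156,-0.00417,0,-5,0.00156,-0.00417,0,-5,0.00156,-0.00417,0,-5,0.00156,-0.00417,0,-5,0.00156,-0.00417,0,-5,0.00156,-0.00417,0,-5,0,0,0,0,0,0,0,0,0,0,0,0,0,0,0,0]'
python3 - <<'E'
from h import *
im,o=angles();print(o);cv2.imwrite('pics/c4.png',cv2.resize(im[205:355,290:440,::-1],(600,600),interpolation=2))
print(readout.sense()['ft_force'])
E
```

```text
time: 6.45
tool_pos: [534.8, 16.4, 89.2]
tcp_rot: [179.9, 0.0, 92.8]
ft_force: [2.3, -1.0, -0.4]
finger_gap: 0.1
time: 7.28
tool_pos: [508.3, 19.0, 88.8]
tcp_rot: [-180.0, -0.0, 122.4]
ft_force: [-0.5, 0.8, 0.2]
finger_gap: -0.3Traceback (most recent call last):
  File "<stdin>", line 2, in <module>
  File "h.py", line 17, in angles
    dz=hubz-108;im=eyes.snapshot(cam);hub=at(cam,tip_of(cam,'hub')[0]['centre'],hubz)
                                                 ~~~~~~~~~~~~~~~~~^^^
IndexError: list index out of range
```

```bash
cat >> h.py <<'E'
def fa(cam='scene',dz=0):
    im=eyes.snapshot(cam);C=np.array([516.5,-31.3])
    for l,z in(('fin',100),('notch',82)):
        for d in tip_of(cam,l)[:2]:
            p=at(cam,d['centre'],z+dz)-C;print(cam,l,np.round(d['centre']),round(d['confidence'],2),'r',np.hypot(*p).round(1),'ang',np.degrees(np.arctan2(p[1],p[0])).round(1))
    return im
E
python3 - <<'E'
from h import *
im=fa('top');s=fa()
a=cv2.resize(im[205:355,290:440],(400,400));b=cv2.resize(s[190:340,240:390],(400,400))
cv2.imwrite('pics/c4.png',np.hstack([a,b])[:,:,::-1])
E
```

```text
top notch [303. 330.] 0.77 r 74.9 ang 123.5
top notch [247. 261.] 0.54 r 186.8 ang 72.3
scene fin [248. 297.] 0.62 r 44.5 ang 118.6
scene notch [253. 284.] 0.85 r 71.9 ang 118.8
```

View pics/c4.png

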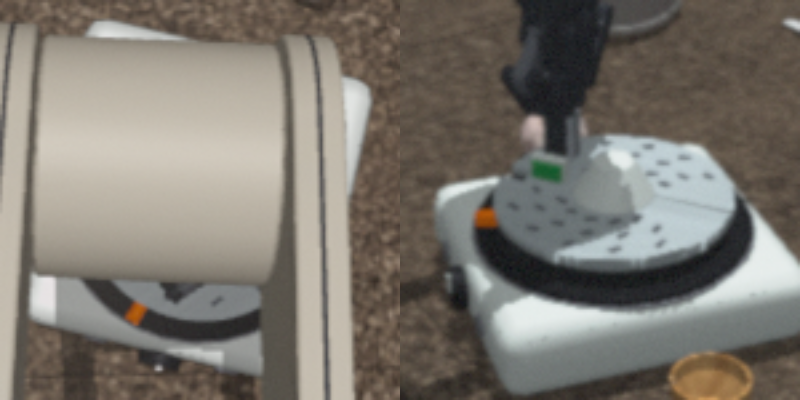

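```bash
python3 -m inch '[0.00156,-0.00417,0,-5,0.00156,-0.00417,0,-5,0.00156,-0.00417,0,-5,0.00156,-0.00417,0,-5,0.00094,-0.0025,0,-3,0.0003,-0.0008,0,-1,0,0,0,0,0,0,0,0,0,0,0,0,0,0,0,0]'
python3 - <<'E'
from h import *
im=fa('top');s=fa()
a=cv2.resize(im[205:355,290:440],(400,400));b=cv2.resize(s[215:315,240:340],(400,400),interpolation=2)
cv2.imwrite('pics/c5.png',np.hstack([a,b])[:,:,::-1])
E
```

```text
time: 8.52
tool_pos: [488.6, 11.2, 88.8]
tcp_rot: [-180.0, -0.0, 146.5]
ft_force: [0.5, -0.0, 1.6]
finger_gap: -0.0
scene fin [256. 295.] 0.88 r 42.4 ang 154.0
scene fin [266. 277.] 0.33 r 82.3 ang 175.6
scene notch [260. 278.] 0.87 r 73.1 ang 139.9
```

View pics/c5.png

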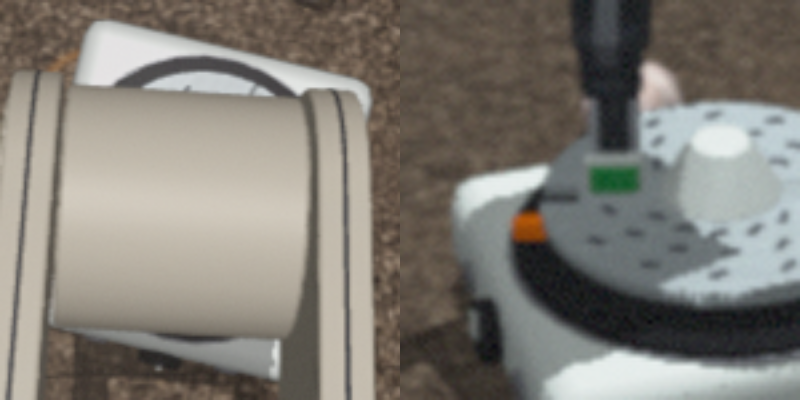

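```bash
python3 -m inch '[0,0.005,0,0,0,0.005,-0.01,0,0,0,-0.025,0,0,0,-0.025,0,0.02,0.03,0,0,0.02,0.03,0,0,0.02,0.03,0,0,0.02,0.03,0,0,0.02,0.03,0,0,0.02,0.03,0,0]'
python3 - <<'E'
from h import *
im=fa('top');s=fa()
a=cv2.resize(im[205:355,290:440],(400,400),interpolation=2);b=cv2.resize(s[215:315,240:340],(400,400),interpolation=2)
cv2.imwrite('pics/c6.png',np.hstack([a,b])[:,:,::-1])
E
```

```text
time: 9.65
tool_pos: [493.0, 238.0, 149.6]
tcp_rot: [180.0, 0.0, 146.5]
ft_force: [0.4, -1.3, 0.6]
finger_gap: -0.1
top notch [314. 342.] 0.68 r 73.4 ang 144.9
scene fin [251. 296.] 0.62 r 42.2 ang 130.1
```

View pics/c6.png

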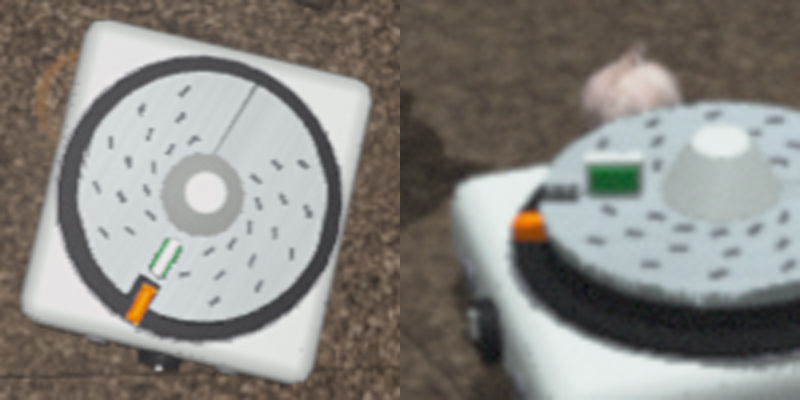

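```bash
cat >> h.py <<'E'
def px(cam,P):
    c=eyes.calibration(cam);f=240/np.tan(np.radians(c['vertical_fov']/2));K=np.array([[f,0,c['cx']],[0,f,c['cy']],[0,0,1]])
    W=np.linalg.inv(np.array(c['T']));q,_=cv2.projectPoints(np.array(P,float),cv2.Rodrigues(W[:3,:3])[0],W[:3,3],K,np.array(c['dist']));return q[:,0]
def arc(im,r,z,A,C,cam='top'):
    q=px(cam,[[C[0]+r*np.cos(a),C[1]+r*np.sin(a),z] for a in np.radians(A)]).astype(np.float32)
    return cv2.remap(im,q[None,:,0],q[None,:,1],cv2.INTER_LINEAR)[0].astype(int)
E
python3 - <<'E'
from h import *
im=eyes.snapshot('top').copy()
def ctr(z,lo,hi,r0):  # fit circle centre from radial bright->dark edge
    pts=[]
    return
c=cut_out('top','hub');
if c:
    cs=max(cv2.findContours(c[0]['pixels'].astype('uint8'),0,2)[0],key=cv2.contourArea);e=cv2.fitEllipse(cv2.convexHull(cs));print('ell',at('top',e[0][::-1],82))
g=cv2.cvtColor(im,cv2.COLOR_RGB2HSV);w=(g[...,2]>225)&(g[...,1]<25)
n,l,s,ce=cv2.connectedComponentsWithStats(w[270:285,355:378].astype('uint8'));i=1+np.argmax(s[1:,4]);h=ce[i][::-1]+[270,355];print('hubtop',h,at('top',h,108))
C=np.array([516.5,-31.3]);A=np.arange(125,170,1.)
for r in(66,70,74,77):
    v=arc(im,r,82,A,C);b=v[:,2];m=b<130;wt=np.clip(190-b,0,None)*((A>135)&(A<160));print(r,'notch',(A*wt).sum()/wt.sum(),b[8:38])
for r in(70,75,80,84,88):
    v=arc(im,r,72,A,C);wt=np.clip(v[:,0]-v[:,2]-30,0,None);print(r,'key',(A*wt).sum()/wt.sum(),A[wt>60][[0,-1]])
for r in(47,52,57):
    v=arc(im,r,97,A,C);wt=np.clip(v[:,1]-v[:,0]-10,0,None);print(r,'green',(A*wt).sum()/max(1,wt.sum()),[(a,x) for a,x in zip(A,wt) if x>0])
E
```

```text
ell [515.9 -31.4]
hubtop [276.73722628 366.59124088] [516.9 -31.1]
66 notch 146.68703326544468 [214 214 215 216 218 208 190 141  90  74  76  80  79  78  77  73  74  75
  74  90 126 170 206 215 216 217 218 218 216 215]
70 notch 147.1753912574204 [213 215 216 217 218 214 191 154 106  81  81  74  60  34   0   0   2   0
  26  69 129 181 212 218 217 217 217 216 214 213]
74 notch 147.18143459915612 [214 214 215 216 217 218 212 182 132  90  81  80  65  39   5  18  22   5
  31  89 162 199 216 217 217 218 218 215 214 214]
77 notch 147.18447837150129 [213 214 214 217 218 219 217 193 144  96  83  82  72  46  10  16  23   6
  37 104 179 212 217 218 218 218 218 217 215 214]
70 key 148.85954198473283 [145. 152.]
75 key 148.77758913412563 [146. 152.]
80 key 148.94943330427202 [146. 152.]
84 key 149.0742081447964 [146. 152.]
88 key 149.0278293135436 [146. 152.]
47 green 146.7123745819398 [(np.float64(138.0), np.int64(3)), (np.float64(139.0), np.int64(22)), (np.float64(140.0), np.int64(44)), (np.float64(141.0), np.int64(49)), (np.float64(142.0), np.int64(29)), (np.float64(151.0), np.int64(23)), (np.float64(152.0), np.int64(45)), (np.float64(153.0), np.int64(48)), (np.float64(154.0), np.int64(29)), (np.float64(155.0), np.int64(7))]
52 green 146.51882845188285 [(np.float64(139.0), np.int64(5)), (np.float64(140.0), np.int64(22)), (np.float64(141.0), np.int64(40)), (np.float64(142.0), np.int64(39)), (np.float64(143.0), np.int64(17)), (np.float64(150.0), np.int64(9)), (np.float64(151.0), np.int64(30)), (np.float64(152.0), np.int64(37)), (np.float64(153.0), np.int64(30)), (np.float64(154.0), np.int64(10))]
57 green 146.6689655172414 [(np.float64(140.0), np.int64(4)), (np.float64(141.0), np.int64(24)), (np.float64(142.0), np.int64(32)), (np.float64(143.0), np.int64(13)), (np.float64(150.0), np.int64(5)), (np.float64(151.0), np.int64(25)), (np.float64(152.0), np.int64(31)), (np.float64(153.0), np.int64(11))]
```

```bash
python3 -m inch '[-0.02,-0.03,0,0,-0.02,-0.03,0,0,-0.02,-0.03,0,0,-0.02,-0.03,0,0,-0.02,-0.03,0,0,-0.02,-0.03,0,0,0,0,0.0,0,0,0,0.02,0,0,0,0.02,0,0,0,0.01,0]'
python3 -m inch '[0,0,0.007,0,0,0,0.003,0,0,-0.005,0,0,0,-0.004,0,0,0.00031,-0.0018,0,-1,0.00031,-0.0018,0,-1,0,0,0,0,0,0,0,0,0,0.005,0,0,0,0.005,0,0]'
python3 -m inch '[0,0,-0.02,0,0,0,-0.02,0,0,0,-0.02,0,0.02,0.03,0,0,0.02,0.03,0,0,0.02,0.03,0,0,0.02,0.03,0,0,0.02,0.03,0,0,0.02,0.03,0,0,0,0,0,0]'
cat > m.py <<'E'
from h import *
im=eyes.snapshot('top').copy();C=np.array([516.5,-31.3]);A=np.arange(125,170,.5)
import sys;dz=float(sys.argv[1]) if len(sys.argv)>1 else 0
for r in(70,74,77):
    b=arc(im,r,82+dz,A,C)[:,2];wt=np.clip(190-b,0,None)*((A>135)&(A<163));print(r,'notch',(A*wt).sum()/wt.sum())
for r in(84,88):
    v=arc(im,r,72,A,C);wt=np.clip(v[:,0]-v[:,2]-30,0,None);print(r,'key',(A*wt).sum()/wt.sum())
for r in(47,52,57):
    v=arc(im,r,97+dz,A,C);wt=np.clip(v[:,1]-v[:,0]-10,0,None);print(r,'green',(A*wt).sum()/max(1,wt.sum()))
for k in('salt_shaker','egg_cup','garlic'):
    for d in tip_of('top',k)[:1]: print(k,at('top',d['centre'],0),round(d['confidence'],2))
cv2.imwrite('pics/m%d.png'%readout.sense()['time'],cv2.resize(im[190:370,250:490,::-1],None,fx=3,fy=3,interpolation=2))
E
python3 m.py; ls pics
```

```text
time: 10.88
tool_pos: [492.8, 18.5, 96.8]
tcp_rot: [-179.9, -0.1, 146.4]
ft_force: [-0.5, -0.4, -0.5]
finger_gap: -0.4
time: 11.72
tool_pos: [492.1, 17.9, 88.9]
tcp_rot: [-180.0, 0.0, 148.5]
ft_force: [0.8, 0.3, -1.0]
finger_gap: -0.2
time: 12.55
tool_pos: [482.6, 240.1, 148.9]
tcp_rot: [179.9, -0.1, 148.8]
ft_force: [0.4, 0.4, -0.5]
finger_gap: -0.0
70 notch 149.3457315399396
74 notch 149.25630868544602
77 notch 149.2400120156203
84 key 149.09025270758121
88 key 149.0430994956442
47 green 149.27586206896552
52 green 149.27542372881356
57 green 148.40192926045017
salt_shaker [ 677.4 -115.8] 0.67
egg_cup [ 470.5 -199.8] 0.59
garlic [586.  153.7] 0.88
c3.png
c4.png
c5.png
c6.png
crop1.png
m12.png
s2.png
s3.png
scene1.png
top1.png
```

```bash
python3 -m inch '[-0.0214,-0.0267,0,0,-0.0214,-0.0267,0,0,-0.0214,-0.0267,0,0,-0.0214,-0.0267,0,0,-0.0214,-0.0267,0,0,-0.0214,-0.0267,0,0,-0.0214,-0.0267,0,0,-0.0214,-0.0267,0,0,0,0,0,0,0,0,0,0]'
python3 -m inch '[0,0,0.01,0,0,0,0.01,0,0,0,0.01,0,0,0,0.004,0,0,0,0.002,0,0,0,0.002,0,0,0,0.002,0,0,0,0.001,0,0,0,0.001,0,0,0,0,0]'
python3 -m inch '[0,0,0.001,0,0,0,0.001,0,0,0,0.001,0,0,0,0.001,0,0,0,0.001,0,0,0,0,0,0,0,0,0,0,0,0,0,0,0,0,0,0,0,0,0]'
```

```text
time: 13.58
tool_pos: [517.6, -40.6, 148.8]
tcp_rot: [-180.0, 0.0, 148.2]
ft_force: [0.3, 0.1, -0.8]
finger_gap: 0.1
time: 14.42
tool_pos: [518.2, -37.4, 107.3]
tcp_rot: [180.0, 0.0, 148.5]
ft_force: [-1.6, 0.6, 1.8]
finger_gap: 0.2
time: 15.25
tool_pos: [518.0, -37.7, 101.7]
tcp_rot: [-180.0, 0.0, 148.5]
ft_force: [0.4, 0.9, 1.5]
finger_gap: 0.0
```

```bash
python3 -m inch '[0,0,0.001,0,0,0,0.001,0,0,0,0.001,0,0,0,0.001,0,0,0,0.001,0,0,0,0,0,0,0,0,0,0,0,0,0,0,0,0,0,0,0,0,0]'
python3 - <<'E'
from h import *
s=eyes.snapshot('scene');cv2.imwrite('pics/c7.png',cv2.resize(s[200:340,240:400,::-1],None,fx=4,fy=4,interpolation=2))
print(readout.sense()['ft_force'])
E
```

```text
time: 16.08
tool_pos: [518.1, -37.7, 96.9]
tcp_rot: [-180.0, 0.0, 148.5]
ft_force: [-0.1, 0.7, 6.6]
finger_gap: -0.2
[-0.30108346  0.32314175  5.83453705]
```

View pics/c7.png

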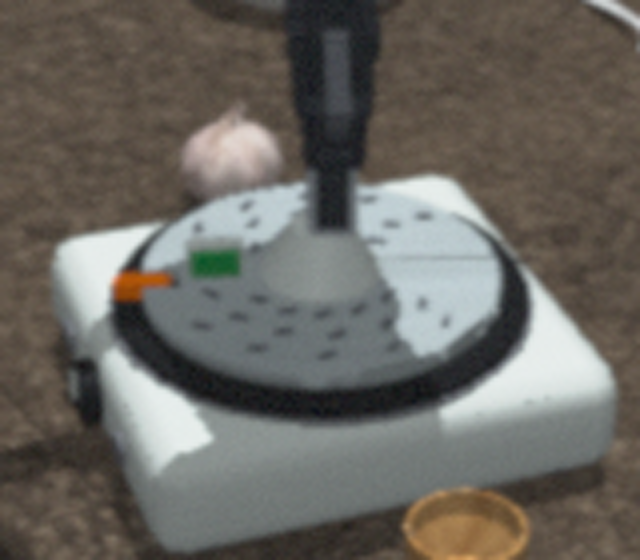

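The disc is now flush and low, with the orange key (145,285) lying in its notch, and the finger is on the hub. I'll press 1–2 mm more to confirm the stop, then withdraw.

```bash
python3 -m inch '[0,0,0.001,0,0,0,0.001,0,0,0,0,0,0,0,0,0,0,0,0,0,0,0,0,0,0,0,0,0,0,0,0,0,0,0,0,0,0,0,0,0]'
python3 -m inch '[0,0,-0.004,0,0,0,-0.01,0,0,0,-0.02,0,0,0,-0.03,0,0.02,0.03,0,0,0.02,0.03,0,0,0.02,0.03,0,0,0.02,0.03,0,0,0.02,0.03,0,0,0.02,0.03,0,0]'
python3 -m inch '[0.02,0.03,0,0,0,0,0,0,0,0,0,0,0,0,0,0,0,0,0,0,0,0,0,0,0,0,0,0,0,0,0,0,0,0,0,0,0,0,0,0]'
python3 m.py -11
python3 - <<'E'
from h import *
s=eyes.snapshot('scene');t=eyes.snapshot('top')
cv2.imwrite('pics/end.png',np.hstack([cv2.resize(t[205:355,290:440],(400,400)),cv2.resize(s[200:350,240:390],(400,400))])[:,:,::-1])
E
```

```text
time: 16.97
tool_pos: [518.5, -37.8, 96.7]
tcp_rot: [180.0, 0.1, 148.5]
ft_force: [-6.8, 0.7, 19.4]
finger_gap: 0.3
time: 17.8
tool_pos: [509.0, 180.1, 158.8]
tcp_rot: [-180.0, -0.0, 148.5]
ft_force: [0.2, 0.3, -0.6]
finger_gap: -0.0
time: 18.63
tool_pos: [508.4, 214.2, 158.8]
tcp_rot: [180.0, 0.0, 148.5]
ft_force: [0.4, 0.4, 0.4]
finger_gap: -0.2
70 notch 149.36373304972082
74 notch 149.4260908281389
77 notch 149.49135577797998
84 key 149.07828857533
88 key 149.05048187241854
47 green 149.2562724014337
52 green 148.9059080962801
57 green 149.32684824902725
salt_shaker [ 674.7 -119.8] 0.78
egg_cup [ 470.4 -201.1] 0.98
garlic [589.5 157.3] 0.61
```

View pics/end.png

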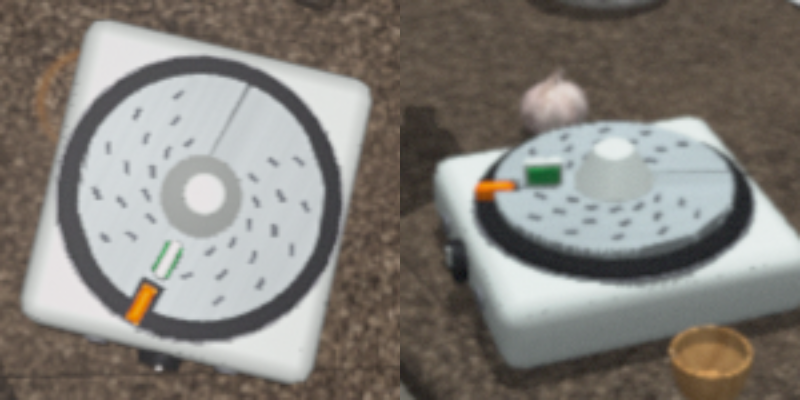

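The disc lies flush with the key through its notch in both views (top view (145,300), scene view (495,188)). It stopped firmly at z = 96.7 mm under 19 N, and the hand is clear.

```bash
python3 -c "from bench import workorder;print(workorder.hand_in())"
```

```text
the job is handed in; nothing more can be done
None
```

The disc is seated over the key, and I handed the job in at about 19 s of the 51 s allowed; no verdict was reported.

I pushed the fin about 82° counter-clockwise with the shut fingertips. I measured it about 2° short, nudged it on, then pressed the hub down and withdrew.

- **Angle:** the notch stands at about 149.4° and the key at 149.05°, roughly 0.5 mm apart sideways.
- **Seating:** the hub stopped hard at z = 96.7 mm under about 19 N. Seated height is 97 mm, so it is fully home.
- **Bystanders:** the salt shaker, egg cup and garlic are where they were, to within the detection noise (up to 8 mm).
- **Hand:** it is clear, about 245 mm to the side of the hub, with no force on it.

Two things disagreed:
- The press landed about 6 mm off the hub's centre but still on its flat top, and it did no harm.
- The network's point readings in the scene view were off by 10° or more near the end. I relied on edge measurements in the top view instead.

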